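Start a sample filler: valve lever past slow to full, then the pump button

ROBOT

A 6-joint arm with a two-finger parallel gripper is mounted at the origin on the work surface. World frame = base frame: x ahead of the robot, y to its left, z up, the work surface at z = 0. Lengths are in m, angles in rad, forces in N, time in s.
With the tool pointing down it reaches from about 0.325 to 0.75 m from the base axis. Payload 7.6 kg.
Tool frame: the origin (TCP) lies on the centre line of the jaws, within the pads' length; the fingertips stand 11 mm ahead of it and the grasp point (between the pads) lies 8 mm behind it (arm.tip_extent is the distance from the TCP to the fingertips, in m); z points along the fingers, y is the direction in which the jaws open and shut (so a half turn about z gives the same grasp; the last joint's range is limited). The gripper opens to 85 mm and grips with 20 to 120 N. Pads are 22 mm wide; open, the fingers measure 114 mm over their backs; the gripper's body (76 mm by 85 mm) begins 54 mm behind the grasp point. The pads swing forward as they close: fully open they stand 13 mm farther back than shut.
Start: joints at [1.091, 0.052, 1.401, -0, 1.689, -0.07], TCP at [0.209, 0.482, 0.242] pointing down, gripper open.
Joint ranges: [-2.9, 2.9], [-0.91, 2.17], [0.12, 2.37], [-1.06, 4.2], [0.26, 2.73], [-2.93, 2.93]. Speed limits (rad/s): [2.57, 2.57, 3.01, 3.14, 3.14, 3.14].

INTERFACE

Orientations are given as a unit quaternion [w, x, y, z].
In Python, from station import sense, optics, job_done, arm gives the robot as it stands.
- The arm moves only by the shell command python3 -m inch 'ROWS' [FORCE]. ROWS is JSON, one flat list of numbers, 7 for each row, row after row: the turn, a rotation vector about the tool's x, y, z in rad, then the shift along the tool's x, y, z in mm, then the opening, from 0 (shut) to 1 (fully open). A call has exactly 8 rows; each row is the pose to reach, as a shift and turn from the pose measured when the call began, along the tool's axes at that moment; what a row does not reach only later rows make up. A row lasts 1/10 s, in which the tool goes at most 50 mm and 8.59 degrees, less where a joint would pass 70% of its speed; a pose out of reach is approached as far as the arm can. A call with a gripper value outside its range is refused whole. The fingers move at their own pace and stop on an object; FORCE is the grip in N (left out, the last holds). Time passes only in rows, so rows that repeat a pose let the fingers close, or fill a call up. It gives the time, the measured TCP pose, the force and the opening at its end, in the units of the state.
- sense(): the state, without advancing time (a new reading comes with each control period).
- optics.capture(name): name is "scene" or "side" or "wrist"; returns a dict with "pixels" (480x640x3 uint8, red, green, blue), "K" (3x3 intrinsics, pixels), "cam_to_world" (4x4, takes a point from camera to world coordinates). Camera axes: x right, y down, z forward; pixel columns grow to the right and rows downward; lengths in m; the calibration is good to about 2 mm. A picture is of the moment at which its call begins. There is no depth.
- job_done(): hands the job in, once; it reports no verdict.
The state is a dict: "time": time; "joints": joint angles; "qvel": joint speeds; "tau": joint torques, N m; "position": TCP position; "orientation": TCP orientation; "contact_force": force on the tool from outside, world axes, zero at the start; "ft_torque": the same for the moment, N m; "width": opening from 0.0 (shut) to 1.0 (fully open).
Only numpy, scipy, OpenCV 4.12 (cv2) and the standard library are available. Lean on these libraries where they do the work, as an engineer would, in place of code of your own. Each camera call takes 0.05 s, during which the arm holds its last target.

TASK

Start filling the glass bottle that stands under one of the two spouts of the sample filler: push the valve lever in line with that spout away from the robot, past the slow-fill notch and fully home to its full-flow stop, then press the pump button on the deck all the way down and let it come up again. Leave the other lever shut, do not press the button before the valve is fully open, and leave the bottle and everything else standing where it is. It is all pushing and pressing: nothing is picked up.

Things in the scene. Friction and masses are not known exactly. Their poses are not given: they have to be found in the camera images.
- filler: Two-spout filler, fixed: white housing 180 x 280 mm (x, y), flat aluminium deck 180 mm up. Origin on the table under its centre, +x from robot side to spout side, +y left, z up; yaw varies. Lever slots along x at y = +75 (left) and -75 mm (right), each serving the spout of the same y. Drip tray to x = 245, 20 mm high; pads at x = 165, y = +-75 under the spouts, whose tips end 143 mm up.
- lever_left (a joint): Left valve lever, a black upright paddle on the slot at y = +75 mm; slides along the filler's +x. 0 m = shut (robot side, start), 0.040 = slow-fill notch, 0.080 = full-flow hard stop. A sprung detent holds it at these three: about 9 N takes it over each of the two humps between them (at 0.019 and 0.061), after which it runs on to the next place and stays.
- lever_right (a joint): Right valve lever, the same at y = -75 mm; slides along the filler's +x. 0 m = shut (robot side, start), 0.040 = slow-fill notch, 0.080 = full-flow hard stop. A sprung detent holds it at these three: about 9 N takes it over each of the two humps between them (at 0.019 and 0.061), after which it runs on to the next place and stays.
- knob_left (a point): Top centre of the left lever's paddle, 50 mm above the deck; it moves with the lever (filler frame x = -45 mm at shut, +35 mm at full). The paddle is 14 mm thick along x, 34 wide along y and spans 16 to 50 mm above the deck, on a 10 x 16 mm stem. 38 mm of free deck lie behind it (robot side) when shut.
- knob_right (a point): Top centre of the right lever's paddle, same sizes as the left one.
- pump (a joint): Pump push button: 0 = up, 0.006 m = fully down; a spring returns it; fully down takes 5 N.
- pump_top (a point): Centre of the top face of the pump button (grey cap, 28 mm across, on a dark base), on the deck midway between the lever slots, filler frame x = -55, y = 0. It is pressed straight down, and moves down with the cap.
- bottle: The amber glass bottle to be filled, 60 mm diameter, 114 mm tall with a narrow neck, loose, standing on the pad under the left or the right spout. Origin: centre of its underside, z up.
- cup: A small open steel cup, about 54 mm across and 50 mm tall, loose, standing on the pad under the other spout as a drip catcher. Origin: centre of its underside.
- spot_left (a point): Centre of the top of the left pad, under the left spout (fixed on the filler).
- spot_right (a point): Centre of the top of the right pad, under the right spout (fixed on the filler).
- stopper: A loose stopper with a wooden head (30 mm across) and a cork shank, 34 mm tall, standing head down on the deck between the slots, toward the spout side. Origin: centre of its underside. To be left alone.
- spare_a: A spare bottle like the one to be filled, loose on the table beside the filler's left side. Origin: centre of its underside. To be left alone.
- spare_b: A spare bottle on the table beside the filler's right side. Origin: centre of its underside. To be left alone.
- stopper_b: A second stopper, on the table at the filler's left side. Origin: centre of its underside. To be left alone.
- jug: A steel mug-shaped jug, 90 mm across, 110 mm tall, on the far left of the table. Origin: centre of its underside. To be left alone.
- spanner: A spanner lying on the right of the table. To be left alone.
Mind the look-alikes: they are no part of the job. What is shaped like the bottle but blue or turquoise is not meant.

How it is judged:
On the way, in this order (a step that is already met when the one before it is completed fails the run):
1. the lever of the spout with the bottle is at its full-flow stop, the other lever is shut (((horizontal distance between bottle and spot_left below 0.035 m and value of joint lever_left above 0.075 m and value of joint lever_right below 0.01 m) or (horizontal distance between bottle and spot_right below 0.035 m and value of joint lever_right above 0.075 m and value of joint lever_left below 0.01 m))), for 0.2 s.
2. the pump button is pressed down (value of joint pump above 0.0042 m), for 0.05 s.
At the end, for the whole second after the job is handed in: The lever of the bottle's spout is within 5 mm of its full stop, the other within 10 mm of shut; the button was afterwards pressed at least 4.2 mm down (of 6) and is up again; the bottle is upright, it and the cup moved under 15 mm, the deck stopper under 20, all else under 25 (((horizontal distance between bottle and spot_left below 0.035 m and value of joint lever_left above 0.075 m and value of joint lever_right below 0.01 m) or (horizontal distance between bottle and spot_right below 0.035 m and value of joint lever_right above 0.075 m and value of joint lever_left below 0.01 m)) and value of joint pump below 0.0015 m and distance of each of bottle, cup from where it was at the start of the episode below 0.015 m and distance of stopper from where it was at the start of the episode below 0.02 m and distance of each of spare_a, spare_b, stopper_b, jug, spanner from where it was at the start of the episode below 0.025 m and angle between bottle's own z axis and vertical below 0.1 rad); the robot touches nothing.
It fails at once if the lever of the spout without the bottle is moved more than 20 mm ((horizontal distance between bottle and spot_left below 0.035 m and value of joint lever_right above 0.02 m) or (horizontal distance between bottle and spot_right below 0.035 m and value of joint lever_left above 0.02 m)).
It fails at once if the pump button is pressed while no valve is fully open (value of joint pump above 0.003 m and value of joint each of lever_left, lever_right below 0.07 m).
It fails at once if the bottle, cup, a stopper, spare bottle, jug or spanner is pushed, lifted or carried (distance of any of bottle, cup from where it was at the start of the episode above 0.02 m or distance of stopper from where it was at the start of the episode above 0.025 m or distance of any of spare_a, spare_b, stopper_b, jug, spanner from where it was at the start of the episode above 0.03 m).
It also fails if it takes over 38 s, if anything falls off the work surface, if the arm or the gripper's body presses on something with over 40 N, if the wrist force passes 120 N, or if a joint passes its speed limit or range.

## Working session

There is one attempt and no reset: what is moved stays moved. The work goes in short steps, Python scripts to look and compute and a shell command to move; the robot and the scene stay as the last step left them, time stands still between calls to the robot, and variables do not carry over. Pictures are saved under pics/ and viewed, and the job is handed in when it is done.

```bash
mkdir -p pics; ls; python3 - <<'E'
from station import sense, optics, arm
import cv2, numpy as np, pickle
s=sense(); print(s); print(arm.tip_extent)
for n in ["scene","side","wrist"]:
    c=optics.capture(n); pickle.dump(c,open(f"pics/{n}0.pkl","wb"))
    cv2.imwrite(f"pics/{n}0.png",c["pixels"][:,:,::-1]); print(n,np.round(c["K"],1).tolist(),np.round(c["cam_to_world"],3).tolist())
E
```

```text
pics
{'time': 0.0, 'joints': array([ 1.09071782e+00,  5.28553746e-02,  1.40172243e+00, -1.72802158e-05,
        1.68860311e+00, -7.02879670e-02]), 'qvel': array([-1.75792018e-04, -6.17834470e-05,  4.22921538e-04,  2.37989106e-04,
        3.75118988e-04,  2.31688591e-03]), 'tau': array([-1.71273517e-03, -3.81669509e+01, -3.60181940e+01, -1.82585914e-04,
        6.25755129e-03,  2.02586214e-06]), 'position': array([0.20901551, 0.4812906 , 0.24146383]), 'orientation': array([-2.07524721e-04,  2.03465547e-01,  9.79081784e-01, -7.66580296e-04]), 'contact_force': array([ 0.59342719,  0.7402978 , -0.48873983]), 'ft_torque': array([-0.02846832, -0.00972296,  0.00678359]), 'width': 1.0030539484122405}
0.011
scene [[474.0, 0.0, 313.0], [0.0, 474.0, 238.6], [0.0, 0.0, 1.0]] [[0.658, 0.568, -0.495, 1.192], [0.753, -0.483, 0.446, -0.517], [0.014, -0.667, -0.745, 1.089], [0.0, 0.0, 0.0, 1.0]]
side [[506.3, 0.0, 323.0], [0.0, 506.3, 242.7], [0.0, 0.0, 1.0]] [[-0.844, -0.369, 0.39, 0.009], [-0.536, 0.607, -0.586, 0.9], [-0.021, -0.704, -0.71, 1.193], [0.0, 0.0, 0.0, 1.0]]
wrist [[360.4, 0.0, 319.9], [0.0, 360.4, 240.7], [0.0, 0.0, 1.0]] [[0.398, 0.873, 0.283, 0.136], [0.918, -0.377, -0.125, 0.513], [-0.002, 0.309, -0.951, 0.374], [0.0, 0.0, 0.0, 1.0]]
```

View pics/scene0.png

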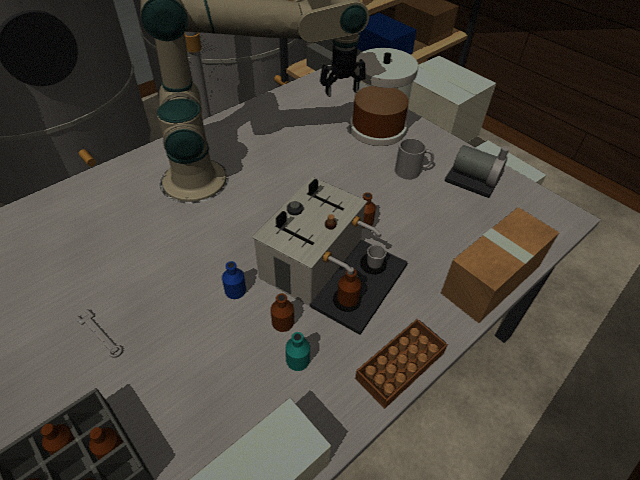

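View pics/side0.png

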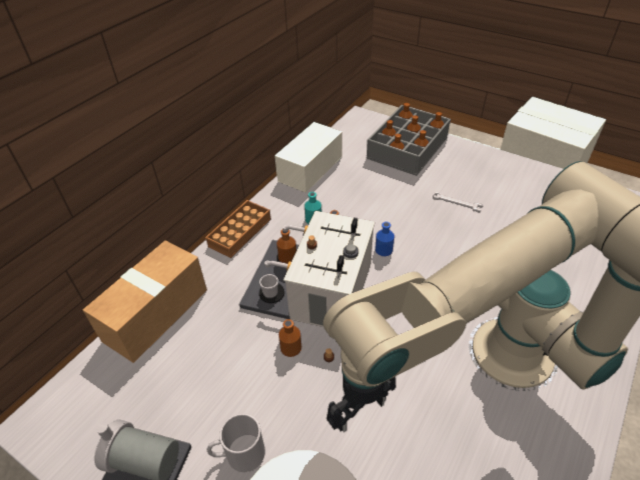

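View pics/wrist0.png

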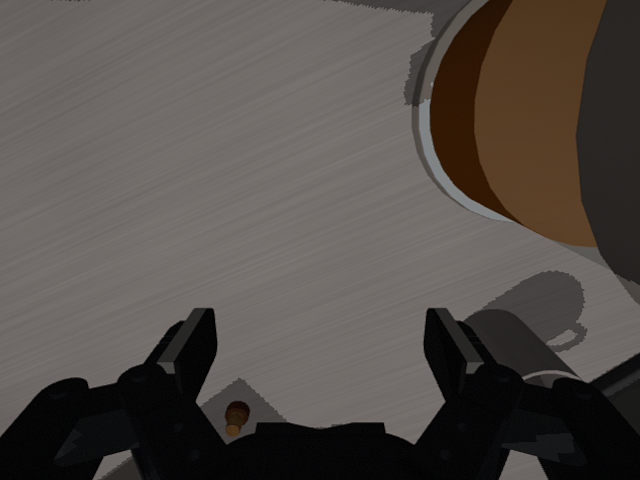

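```bash
python3 - <<'E'
import cv2
for n,(x0,y0,x1,y1) in {"scene":(240,165,420,330),"side":(235,185,395,335)}.items():
    i=cv2.imread(f"pics/{n}0.png")[y0:y1,x0:x1]
    i=cv2.convertScaleAbs(i,alpha=1.5 if n=="scene" else 1.0); i=cv2.resize(i,None,fx=4,fy=3.6 if n=="scene" else 4,interpolation=cv2.INTER_CUBIC) if 0 else cv2.resize(i,None,fx=3.6,fy=3.6,interpolation=cv2.INTER_CUBIC)
    cv2.imwrite(f"pics/{n}0z.png",i); print(n,x0,y0,i.shape)
E
```

```text
scene 240 165 (594, 648, 3)
side 235 185 (540, 576, 3)
```

View pics/scene0z.png

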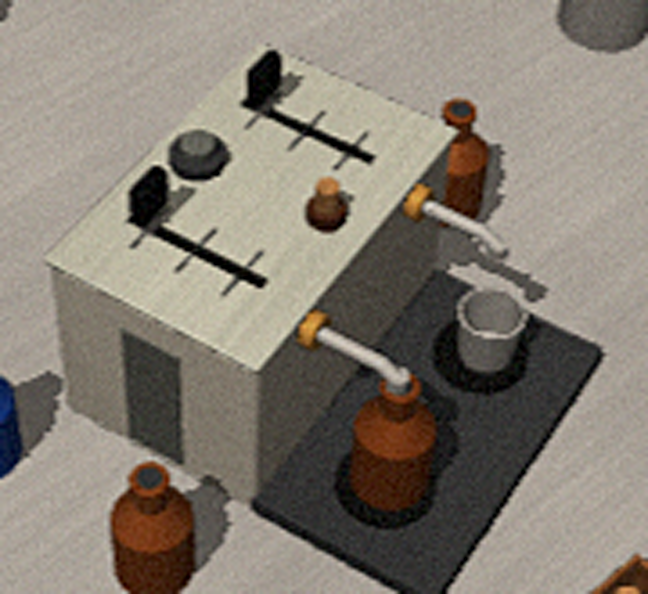

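View pics/side0z.png

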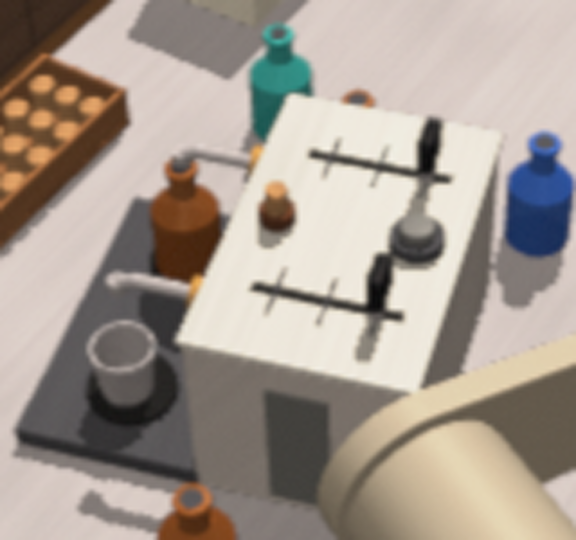

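The zoomed views show the amber bottle under the right (−y) spout: scene zoom about (392,450), side zoom about (185,225). The steel cup is under the left spout. The right lever's paddle is at scene zoom (150,195) and side zoom (430,145), and the pump cap is at scene zoom (200,150). I'll measure the deck corners next.

```bash
cat > h.py <<'E'
import numpy as np, pickle
def ray(c,uv):
    d=np.linalg.inv(c["K"])@np.array([uv[0],uv[1],1.]); M=c["cam_to_world"]; return M[:3,3],M[:3,:3]@d
def plane(c,uv,z):
    o,d=ray(c,uv); return o+d*(z-o[2])/d[2]
def proj(c,p):
    q=np.linalg.inv(c["cam_to_world"])@np.append(p,1); u=c["K"]@q[:3]; return u[:2]/u[2]
def tri(a,b):
    A=0;B=0
    for o,d in (a,b):
        d=d/np.linalg.norm(d);P=np.eye(3)-np.outer(d,d);A=A+P;B=B+P@o
    return np.linalg.solve(A,B)
E
python3 - <<'E'
from h import *
sc=pickle.load(open("pics/scene0.pkl","rb"));sd=pickle.load(open("pics/side0.pkl","rb"))
f=lambda p,o:((p[0]+.5)/3.6-.5+o[0],(p[1]+.5)/3.6-.5+o[1])
so,do=(240,165),(235,185)
# order: (-,-),(+,-),(+,+),(-,+)
L=np.array([[-90,-140],[90,-140],[90,140],[-90,140]])/1e3
S=[(47,262),(259,370),(453,128),(268,45)]; D=[(500,132),(290,95),(182,342),(415,388)]
def fit(P):
    m=P.mean(0);H=(L-L.mean(0)).T@(P-m);a=np.arctan2(H[0,1]-H[1,0],H[0,0]+H[1,1]);R=np.array([[np.cos(a),-np.sin(a)],[np.sin(a),np.cos(a)]])
    return m,a,R,np.linalg.norm(P-(L@R.T+m),axis=1)*1e3
PS=np.array([plane(sc,f(p,so),.18)[:2] for p in S]);PD=np.array([plane(sd,f(p,do),.18)[:2] for p in D])
for P in (PS,PD,(PS+PD)/2):
    m,a,R,e=fit(P);print(m.round(4),np.degrees(a).round(2),e.round(1))
T=lambda x,y:R@[x,y]+m
pts={"pump":((200,137),(418,226)),"knobR":((150,172),(432,124)),"knobL":((265,58),(381,260))}
for k,(s,d) in pts.items():
    w=tri(ray(sc,f(s,so)),ray(sd,f(d,do)));print(k,w.round(4),"local",(R.T@(w[:2]-m)).round(4))
for n,(x,y) in {"knobR":(-.045,-.075),"knobL":(-.045,.075),"pump":(-.055,0),"bottle":(.165,-.075)}.items(): print(n,T(x,y).round(4))
np.save("fil.npy",np.append(m,a))
E
```

```text
[0.5314 0.0733] 16.0 [2.6 1.3 4.5 5.1]
[0.5328 0.072 ] 16.44 [0.7 1.3 2.3 3.5]
[0.5321 0.0726] 16.22 [1.  0.6 3.4 3.6]
pump [0.4771 0.0607 0.2052] local [-0.0561  0.0039]
knobR [ 0.5079 -0.0108  0.2385] local [-0.0465 -0.0734]
knobL [0.468  0.1315 0.2369] local [-0.045   0.0744]
knobR [ 0.5098 -0.0119]
knobL [0.4679 0.1321]
pump [0.4792 0.0573]
bottle [0.7114 0.0467]
```

```bash
cat > go.py <<'E'
import sys,numpy as np
from scipy.spatial.transform import Rotation as Ro
from station import sense
m0,m1,a=np.load("fil.npy")
def T(x,y,z): return np.array([m0+np.cos(a)*x-np.sin(a)*y,m1+np.sin(a)*x+np.cos(a)*y,z])
def rel(targets):
    s=sense();q=s["orientation"];R=Ro.from_quat(q[[1,2,3,0]])
    yd=np.array([-np.sin(a),np.cos(a),0]);zd=np.array([0,0,-1.]);xd=np.cross(yd,zd)
    W=Ro.from_matrix(np.c_[xd,yd,zd]);print("turn",(R.inv()*W).as_rotvec().round(3))
    p=s["position"];l=np.array([[np.cos(a),np.sin(a)],[-np.sin(a),np.cos(a)]])@(p[:2]-[m0,m1])
    print("t",round(s["time"],2),"local",l.round(4),"z",p[2].round(4),"F",s["contact_force"].round(1),"w",round(s["width"],3),"j",s["joints"].round(2))
    for t in targets: print(t,(R.inv().apply(T(*t)-p)*1e3).round(1))
if __name__=="__main__": rel([tuple(map(float,t.split(","))) for t in sys.argv[1:]])
E
python3 go.py -0.074,-0.075,0.3 -0.074,-0.075,0.216
```

```text
turn [-0.001 -0.    -0.693]
t 0.15 local [-0.196   0.4827] z 0.2417 F [-0.2 -0.5  0.5] w 1.003 j [ 1.09  0.05  1.4   0.    1.69 -0.07]
(-0.074, -0.075, 0.3) [-450.1 -351.2  -57.9]
(-0.074, -0.075, 0.216) [-450.1 -351.1   26.1]
```

```bash
python3 -m inch '[0,0,0,0,0,-40,0, 0,0,-0.1,-10,-8,-60,0, 0,0,-0.2,-45,-35,-60,0, 0,0,-0.3,-80,-62,-60,0, 0,0,-0.4,-115,-90,-60,0, 0,0,-0.5,-150,-117,-60,0, 0,0,-0.6,-185,-144,-60,0, 0,0,-0.693,-220,-172,-60,0]' 40; python3 go.py -0.074,-0.075,0.3 -0.074,-0.075,0.216
```

```text
time: 0.95
position: [0.3427, 0.2344, 0.3017]
orientation: [-0.0, -0.143, 0.99, -0.0]
contact_force: [1.0, 0.7, 1.1]
width: 0.0
turn [-0.001 -0.001  0.004]
t 0.95 local [-0.1366  0.2082] z 0.3017 F [1.  0.7 1.1] w 0.0 j [ 0.51 -0.27  1.58 -0.    1.83 -1.35]
(-0.074, -0.075, 0.3) [ -61.4 -283.4    1.9]
(-0.074, -0.075, 0.216) [ -61.4 -283.4   85.9]
```

```bash
python3 -m inch '[0,0,0,-10,-45,2,0, 0,0,0,-19,-90,2,0, 0,0,0,-29,-135,2,0, 0,0,0,-39,-180,2,0, 0,0,0,-49,-225,2,0, 0,0,0,-58,-270,2,0, 0,0,0,-61,-283,2,0, 0,0,0,-61,-283,2,0]'; python3 go.py -0.074,-0.075,0.3 -0.074,-0.075,0.216
python3 - <<'E'
from station import optics
import cv2,pickle
for n in ["scene","wrist"]:
    c=optics.capture(n); cv2.imwrite(f"pics/{n}1.png",c["pixels"][:,:,::-1]);pickle.dump(c,open(f"pics/{n}1.pkl","wb"))
E
```

```text
time: 1.75
position: [0.4817, -0.021, 0.2991]
orientation: [-0.001, -0.142, 0.99, -0.0]
contact_force: [0.3, 1.0, -0.2]
width: -0.002
turn [-0.    -0.002  0.002]
t 1.75 local [-0.0745 -0.0759] z 0.2991 F [ 0.3  1.  -0.2] w -0.002 j [-0.12 -0.07  1.41 -0.    1.8  -1.98]
(-0.074, -0.075, 0.3) [-0.5  0.9 -0.9]
(-0.074, -0.075, 0.216) [-0.7  0.9 83.1]
```

View pics/wrist1.png

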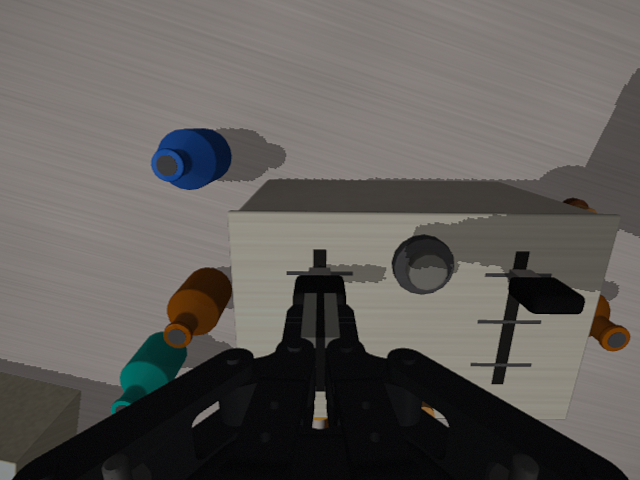

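View pics/scene1.png

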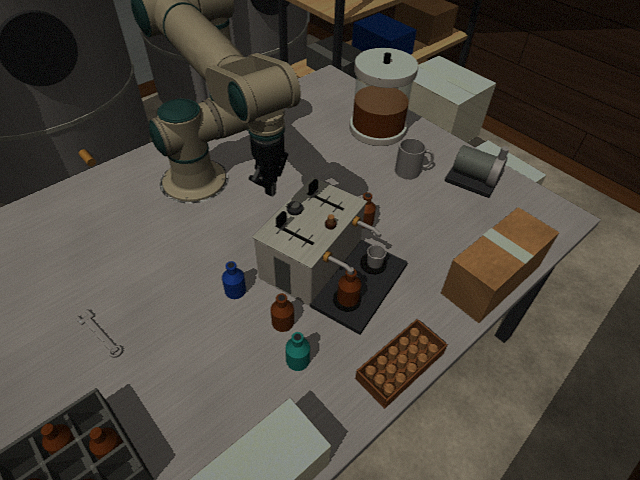

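The fingers line up with the right slot in y (slot at column ~320 in the wrist view), but they hide the right paddle. I'll check the deck edge, pump and slot marks in this view before descending.

```bash
python3 - <<'E'
from h import *
m0,m1,a=np.load("fil.npy")
c=pickle.load(open("pics/wrist1.pkl","rb"))
def loc(p): 
    d=p[:2]-[m0,m1];return (np.array([[np.cos(a),np.sin(a)],[-np.sin(a),np.cos(a)]])@d).round(4)
for n,uv,z in [("edge",(320,212),.18),("cornerR",(229,211),.18),("cornerL",(619,215),.18),("slotR shut end",(320,250),.18),("slotR tick",(320,272),.18),("slotL shut tick",(519,275),.18),("pump",(429,272),.205)]: print(n,loc(plane(c,uv,z)))
E
```

```text
edge [-0.0943 -0.0748]
cornerR [-0.0948 -0.1399]
cornerL [-0.0931  0.1397]
slotR shut end [-0.0655 -0.0746]
slotR tick [-0.0479 -0.0746]
slotL shut tick [-0.0461  0.0761]
pump [-0.0588 -0.0005]
```

```bash
python3 -m inch '[0,0,0,3,1,5,0, 0,0,0,3,1,25,0, 0,0,0,3,1,45,0, 0,0,0,3,1,60,0, 0,0,0,3,1,70,0, 0,0,0,3,1,78,0, 0,0,0,3,1,83,0, 0,0,0,3,1,83,0]'; python3 go.py -0.063,-0.075,0.216  0.017,-0.075,0.216
python3 - <<'E'
from station import optics
import cv2,pickle
for n in ["scene","side"]:
    c=optics.capture(n); i=c["pixels"][:,:,::-1]; x,y=(220,140) if n=="scene" else (260,160)
    cv2.imwrite(f"pics/{n}2.png",cv2.resize(cv2.convertScaleAbs(i[y:y+150,x:x+200],alpha=1.4 if n=="scene" else 1),None,fx=3.5,fy=3.5,interpolation=cv2.INTER_CUBIC))
E
```

```text
time: 2.65
position: [0.4778, -0.0189, 0.2164]
orientation: [-0.001, -0.143, 0.99, -0.0]
contact_force: [0.8, -0.6, -0.4]
width: -0.001
turn [ 0.    -0.002  0.005]
t 2.65 local [-0.0776 -0.0727] z 0.2164 F [ 0.8 -0.6 -0.4] w -0.001 j [-0.12 -0.07  1.57 -0.    1.64 -1.98]
(-0.063, -0.075, 0.216) [-14.6  -2.4   0.4]
(0.017, -0.075, 0.216) [-94.6  -2.7   0.3]
```

View pics/scene2.png

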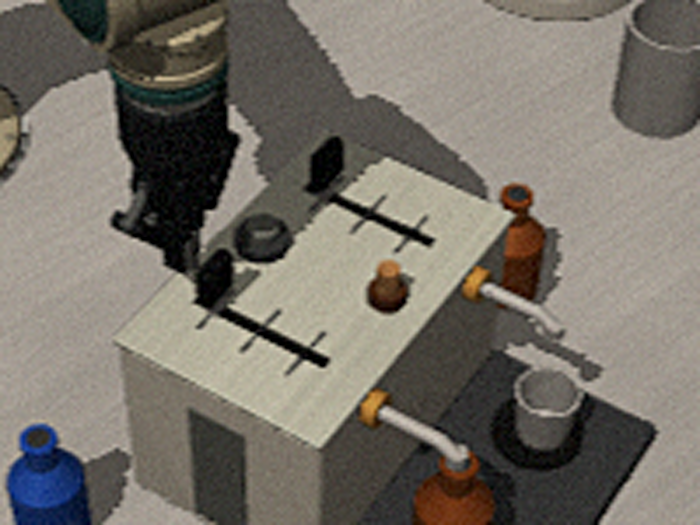

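View pics/side2.png

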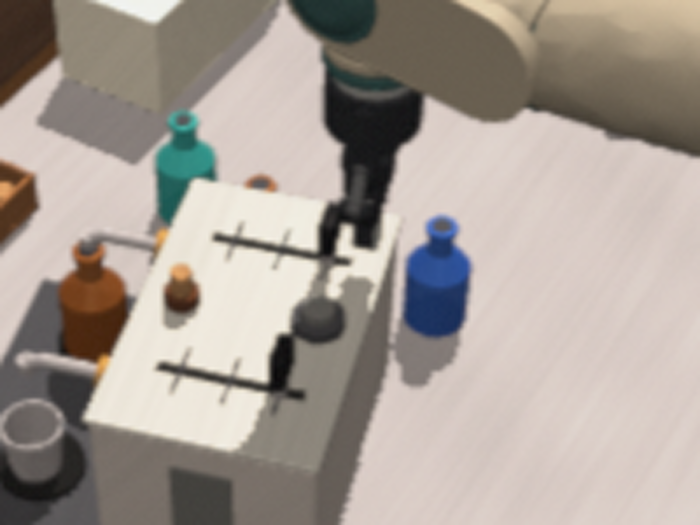

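The closed fingers stand just behind the right paddle (scene2 about (185,260), side2 about (365,220)) and nothing has been touched. Now I'll push.

```bash
python3 -m inch '[0,0,0,-8,-2,0,0, 0,0,0,-18,-2,0,0, 0,0,0,-28,-2,0,0, 0,0,0,-38,-2,0,0, 0,0,0,-48,-2,0,0, 0,0,0,-56,-2,0,0, 0,0,0,-64,-2,0,0, 0,0,0,-68,-2,0,0]'; python3 go.py  0.017,-0.075,0.216
```

```text
time: 3.55
position: [0.5438, -0.0017, 0.2171]
orientation: [-0.002, -0.143, 0.99, -0.001]
contact_force: [-7.7, -2.5, 3.0]
width: 0.002
turn [-0.001 -0.004  0.004]
t 3.55 local [-0.0095 -0.0747] z 0.2171 F [-7.7 -2.5  3. ] w 0.002 j [-0.07  0.12  1.38 -0.    1.65 -1.93]
(0.017, -0.075, 0.216) [-26.5  -0.4   1. ]
```

```bash
python3 -m inch '[0,0,0,-5,0,0,0, 0,0,0,-10,0,0,0, 0,0,0,-15,0,0,0, 0,0,0,-18,0,0,0, 0,0,0,-21,0,0,0, 0,0,0,-24,0,0,0, 0,0,0,-24,0,0,0, 0,0,0,-24,0,0,0]'; python3 go.py  0.017,-0.075,0.216
```

```text
time: 4.35
position: [0.5668, 0.0051, 0.217]
orientation: [-0.002, -0.143, 0.99, -0.0]
contact_force: [-0.5, -0.5, -1.0]
width: -0.005
turn [-0.    -0.004  0.004]
t 4.35 local [ 0.0145 -0.0746] z 0.217 F [-0.5 -0.5 -1. ] w -0.005 j [-0.06  0.18  1.31 -0.    1.65 -1.91]
(0.017, -0.075, 0.216) [-2.5 -0.4  1. ]
```

The force fell to zero, so the lever ran ahead to its stop. I'll give it a small confirming nudge, then back off and rise.

```bash
python3 -m inch '[0,0,0,-2,0,0,0, 0,0,0,-3,0,0,0, 0,0,0,-3,0,0,0, 0,0,0,-3,0,0,0, 0,0,0,-3,0,0,0, 0,0,0,-3,0,0,0, 0,0,0,-3,0,0,0, 0,0,0,-3,0,0,0]'; python3 go.py
python3 -m inch '[0,0,0,5,0,0,0, 0,0,0,12,0,-5,0, 0,0,0,20,0,-30,0, 0,0,0,35,0,-70,0, 0,0,0,60,20,-83,0, 0,0,0,85,50,-83,0, 0,0,0,100,70,-83,0, 0,0,0,100,70,-83,0]'; python3 go.py -0.0575,0,0.3 -0.0575,0,0.225
python3 - <<'E'
from station import optics
import cv2,pickle
for n in ["scene","side","wrist"]:
    c=optics.capture(n); i=c["pixels"][:,:,::-1]; pickle.dump(c,open(f"pics/{n}3.pkl","wb"))
    if n!="wrist":
        x,y=(220,140) if n=="scene" else (235,160)
        i=cv2.resize(cv2.convertScaleAbs(i[y:y+150,x:x+200],alpha=1.4 if n=="scene" else 1),None,fx=3.5,fy=3.5,interpolation=cv2.INTER_CUBIC)
    cv2.imwrite(f"pics/{n}3.png",i)
E
```

```text
time: 5.15
position: [0.5676, 0.0053, 0.2171]
orientation: [-0.005, -0.143, 0.99, -0.001]
contact_force: [-13.7, -2.8, 4.8]
width: 0.001
turn [ 0.    -0.01   0.004]
t 5.15 local [ 0.0154 -0.0746] z 0.2171 F [-13.7  -2.8   4.8] w 0.001 j [-0.05  0.19  1.3  -0.    1.66 -1.91]
time: 5.95
position: [0.4512, 0.0456, 0.3026]
orientation: [-0.003, -0.144, 0.99, -0.001]
contact_force: [0.3, -0.7, 0.3]
width: 0.002
turn [-0.    -0.006  0.006]
t 5.95 local [-0.0852 -0.0034] z 0.3026 F [ 0.3 -0.7  0.3] w 0.002 j [ 0.02 -0.15  1.48 -0.    1.82 -1.84]
(-0.0575, 0.0, 0.3) [-27.8   3.2   2.4]
(-0.0575, 0.0, 0.225) [-28.2   3.2  77.4]
```

View pics/scene3.png

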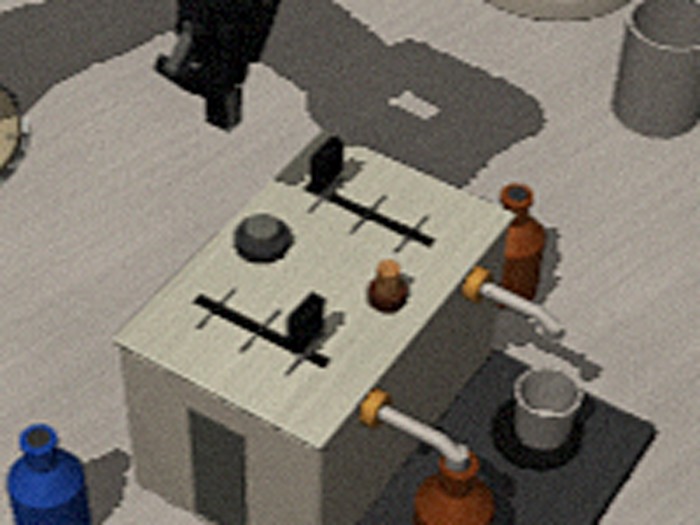

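View pics/side3.png

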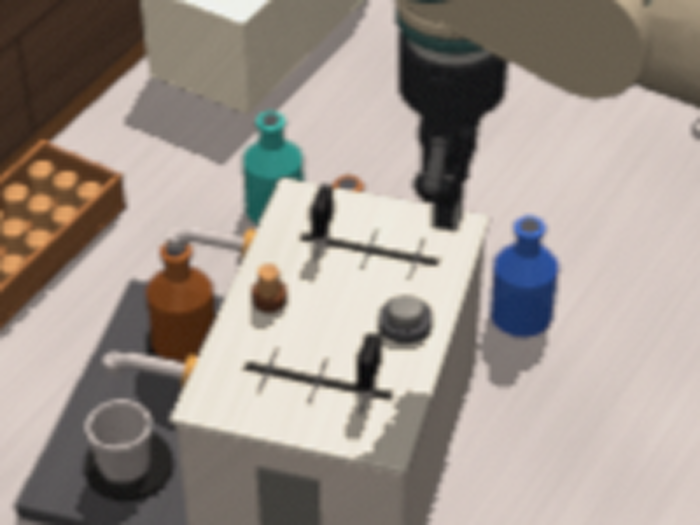

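View pics/wrist3.png

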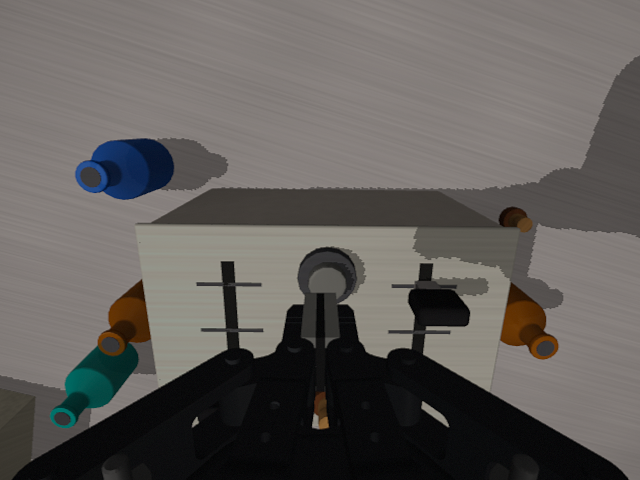

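Both views show the right paddle at the third, full-flow tick (scene3 about (305,322), side3 about (320,210)). The left lever is still at shut. The stop was felt at 14 N. Next is the button; contact suggests my frame's x is off by about 2 mm, so I'm allowing for that.

```bash
python3 - <<'E'
from h import *
m0,m1,a=np.load("fil.npy"); c=pickle.load(open("pics/wrist3.pkl","rb"))
for uv,z in [((328,281),.205),((328,277),.185)]:
    d=plane(c,uv,z)[:2]-[m0,m1];print((np.array([[np.cos(a),np.sin(a)],[-np.sin(a),np.cos(a)]])@d).round(4))
E
python3 -m inch '[0,0,0,-10,1,2,0, 0,0,0,-20,2,10,0, 0,0,0,-28,3,25,0, 0,0,0,-28,3,42,0, 0,0,0,-28,3,57,0, 0,0,0,-28,3,67,0, 0,0,0,-28,3,75,0, 0,0,0,-28,3,77,0]'; python3 go.py -0.0575,0,0.216  -0.0575,0,0.209
```

```text
[-0.0611  0.0006]
[-0.0555  0.001 ]
time: 6.9
position: [0.4782, 0.0547, 0.2232]
orientation: [-0.005, -0.143, 0.99, -0.001]
contact_force: [-1.0, 0.5, 0.3]
width: 0.0
turn [-0.    -0.01   0.004]
t 6.9 local [-0.0568 -0.0022] z 0.2232 F [-1.   0.5  0.3] w 0.0 j [ 0.04 -0.06  1.55 -0.    1.66 -1.82]
(-0.0575, 0.0, 0.216) [0.7 2.2 7.2]
(-0.0575, 0.0, 0.209) [ 0.6  2.2 14.2]
```

```bash
python3 -m inch '[0,0,0,1,2,2,0, 0,0,0,1,2,4,0, 0,0,0,1,2,6,0, 0,0,0,1,2,8,0, 0,0,0,1,2,10,0, 0,0,0,1,2,11,0, 0,0,0,1,2,12,0, 0,0,0,1,2,12,0]'; python3 go.py -0.0575,0,0.209
```

```text
time: 7.7
position: [0.4766, 0.0562, 0.2114]
orientation: [-0.005, -0.143, 0.99, -0.001]
contact_force: [0.1, 0.2, 1.9]
width: -0.004
turn [-0.    -0.009  0.003]
t 7.7 local [-0.0578 -0.0003] z 0.2114 F [0.1 0.2 1.9] w -0.004 j [ 0.04 -0.06  1.57 -0.    1.64 -1.82]
(-0.0575, 0.0, 0.209) [-0.3  0.3  2.4]
```

Contact has just begun (about 2 N). I'll press on until the force rises past the 5 N bottom.

```bash
python3 -m inch '[0,0,0,0,0,1,0, 0,0,0,0,0,2,0, 0,0,0,0,0,3,0, 0,0,0,0,0,4,0, 0,0,0,0,0,5,0, 0,0,0,0,0,6,0, 0,0,0,0,0,6,0, 0,0,0,0,0,6,0]'; python3 go.py
```

```text
time: 8.5
position: [0.4767, 0.0563, 0.2069]
orientation: [-0.004, -0.143, 0.99, -0.001]
contact_force: [-3.9, 0.1, 12.1]
width: -0.001
turn [-0.001 -0.008  0.004]
t 8.5 local [-0.0577 -0.0003] z 0.2069 F [-3.9  0.1 12.1] w -0.001 j [ 0.04 -0.06  1.58 -0.    1.63 -1.82]
```

```bash
python3 -m inch '[0,0,0,0,0,2,0, 0,0,0,0,0,3,0, 0,0,0,0,0,3,0, 0,0,0,0,0,3,0, 0,0,0,0,0,3,0, 0,0,0,0,0,3,0, 0,0,0,0,0,3,0, 0,0,0,0,0,3,0]'; python3 go.py
python3 -c "
from station import optics
import cv2
i=optics.capture('side')['pixels'][160:310,235:435,::-1]
cv2.imwrite('pics/side4.png',cv2.resize(i,None,fx=3.5,fy=3.5,interpolation=cv2.INTER_CUBIC))"
```

```text
time: 9.3
position: [0.4768, 0.0562, 0.2068]
orientation: [-0.003, -0.143, 0.99, -0.001]
contact_force: [-8.5, 0.2, 18.5]
width: 0.0
turn [-0.001 -0.006  0.004]
t 9.3 local [-0.0577 -0.0003] z 0.2068 F [-8.5  0.2 18.5] w 0.0 j [ 0.04 -0.06  1.58 -0.    1.62 -1.82]
```

View pics/side4.png

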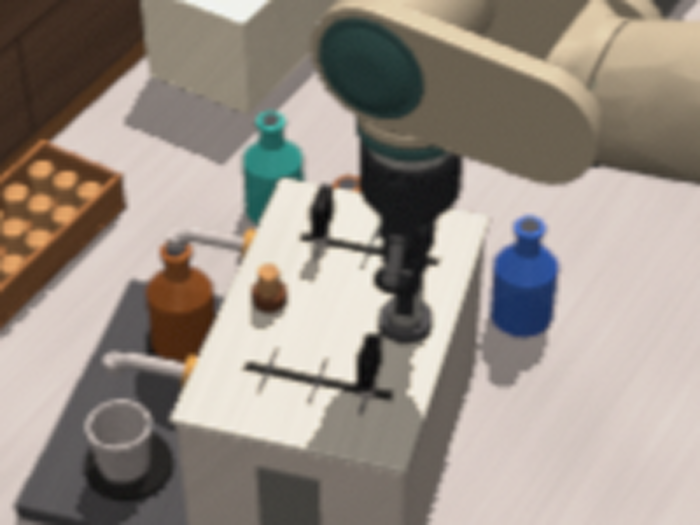

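The fingertips are on the button cap at (405,315). z stayed put while the force rose to 18 N, so it is fully down. Now I'll lift straight up.

```bash
python3 -m inch '[0,0,0,0,0,-10,0, 0,0,0,0,0,-25,0, 0,0,0,0,0,-45,0, 0,0,0,0,0,-70,0, 0,0,0,10,0,-95,0, 0,0,0,25,0,-110,0, 0,0,0,40,0,-110,0, 0,0,0,40,0,-110,0]'; python3 go.py
python3 - <<'E'
from station import optics
import cv2
for n in ["scene","side"]:
    i=optics.capture(n)["pixels"][:,:,::-1]; cv2.imwrite(f"pics/{n}5f.png",i)
    x,y=(220,140) if n=="scene" else (235,160)
    cv2.imwrite(f"pics/{n}5.png",cv2.resize(cv2.convertScaleAbs(i[y:y+150,x:x+200],alpha=1.4 if n=="scene" else 1),None,fx=3.5,fy=3.5,interpolation=cv2.INTER_CUBIC))
a,b=cv2.imread("pics/scene0.png"),cv2.imread("pics/scene5f.png")
d=cv2.medianBlur((cv2.absdiff(a,b).max(2)>45).astype('uint8')*255,3)
n,l,st,_=cv2.connectedComponentsWithStats(d);print([s.tolist() for s in st[1:] if s[4]>12])
E
```

```text
time: 10.15
position: [0.4384, 0.045, 0.3175]
orientation: [-0.002, -0.143, 0.99, -0.001]
contact_force: [0.1, 0.1, -1.1]
width: -0.003
turn [-0.002 -0.005  0.003]
t 10.15 local [-0.0976 -0.0004] z 0.3175 F [ 0.1  0.1 -1.1] w -0.003 j [ 0.02 -0.19  1.48 -0.    1.85 -1.84]
[[142, 0, 107, 50, 2438], [192, 0, 14, 10, 74], [207, 0, 127, 27, 1771], [335, 0, 32, 21, 370], [321, 8, 16, 10, 91], [126, 12, 9, 7, 38], [311, 15, 5, 6, 20], [318, 19, 7, 6, 17], [132, 20, 9, 13, 60], [338, 27, 6, 10, 22], [235, 32, 76, 48, 1687], [353, 52, 32, 40, 673], [341, 59, 9, 7, 46], [320, 65, 30, 32, 415], [238, 75, 136, 117, 5843], [160, 87, 23, 14, 177], [184, 91, 8, 4, 15], [222, 90, 12, 7, 27], [212, 95, 24, 16, 174], [246, 97, 14, 12, 114], [197, 100, 15, 18, 126], [238, 103, 6, 4, 14], [215, 114, 7, 7, 33], [155, 120, 7, 9, 17], [208, 127, 30, 23, 266], [167, 131, 19, 15, 164], [153, 137, 15, 21, 148], [185, 143, 13, 17, 101], [225, 163, 18, 14, 111], [303, 178, 11, 10, 31], [276, 211, 18, 16, 167], [302, 224, 16, 15, 158]]
```

View pics/scene5.png

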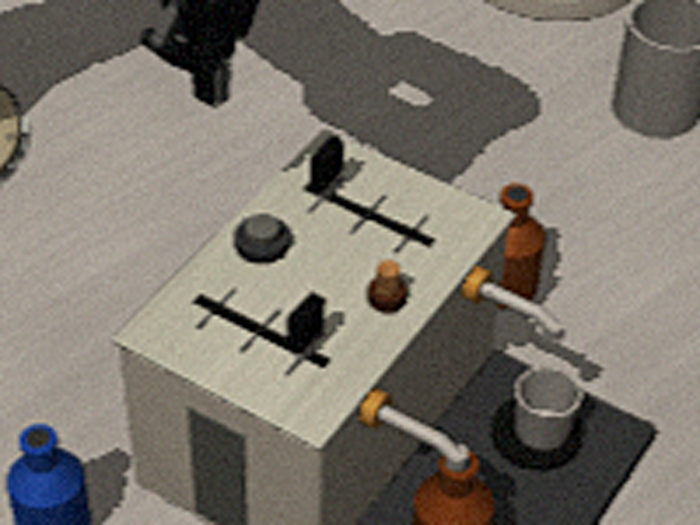

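View pics/side5.png

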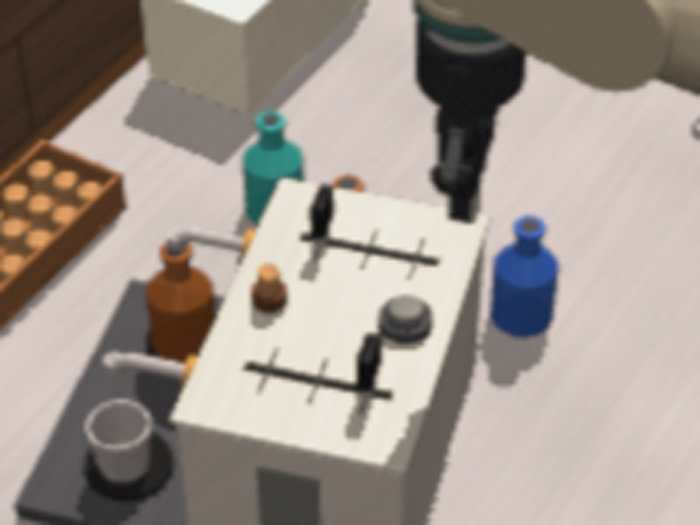

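The right lever is at full (scene5 about (305,322)), the left is shut (scene5 about (325,165)), and the button is up again (side5 about (405,308)). Comparing this with the first picture, only the arm, its shadow and the right lever have changed. The gripper is clear, so I'm handing in.

```bash
python3 -c "
from station import job_done,sense
print(job_done()); print(sense()['contact_force'])"
```

```text
the job is handed in; nothing more can be done
None
the job is handed in; nothing more can be done
```

I opened the right valve fully, pressed and released the pump button, and handed the job in at about 10 s. No verdict is reported on hand-in.

- **Valve:** The amber bottle stood under the right spout, so I pushed the right lever with the closed fingertips past the slow-fill notch to its full-flow stop. The force dropped as it ran on over the last hump. A small nudge afterwards met the hard stop at about 14 N, and the pictures show the lever at the full-flow mark.
- **Pump button:** I then pressed it to the bottom. The height stayed put while the force rose to about 18 N, and the last picture shows it up again.
- **Everything else:** The left lever is shut. A before/after comparison of the scene camera pictures showed changes only in the arm, its shadow and the right lever. The gripper was clear, with about 1 N of sensor noise.

One measurement disagreed: the filler's position from the wrist camera and from contact was 2–3 mm nearer the robot than from the two fixed cameras. I allowed for this when placing the tool.

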